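# Set up the sauce caddy for service

## Robot

A 7-joint arm with a two-finger parallel gripper is mounted at the origin on the work surface. World frame = base frame: x ahead of the robot, y to its left, z up, the work surface at z = 0. Lengths are in m, angles in degrees, forces in N, time in s.
With the tool pointing down it reaches from about 0.425 to 0.875 m from the base axis. Payload 4.7 kg.
Tool frame: the origin (TCP) lies at the very end of the fingers, on their centre line; the grasp point (between the pads) lies 19 mm behind it; z points along the fingers, y is the line along which they close (so a half turn about z gives the same grasp; the last joint's range is limited). The gripper opens to 87 mm and grips with 3 to 60 N. Pads are 19 mm wide; open, the fingers measure 117 mm over their backs; the gripper's body (75 mm by 190 mm) begins 51 mm behind the grasp point.
Start: joints at [74.605, 18.392, -4.016, 83.108, 1.295, 78.541, -3.26], TCP at [0.181, -0.624, 0.223] pointing down, gripper open.
Joint ranges: [-163.93, 163.93], [-17.29, 119.83], [-79.2, 71.16], [3.27, 140.29], [-89.18, 269.18], [5.43, 117.66], [-154.24, 154.24]. Speed limits (degrees/s): [147.25, 147.25, 180, 180, 180, 180, 180].

## Interface

Orientations are given as [roll, pitch, yaw] about the fixed x, y, z axes, in that order (R = Rz(yaw) Ry(pitch) Rx(roll)).
In Python, from cell import get_obs, eyes, env gives the robot as it stands.
- The arm moves only by the tool servo_tool, never from a script. Its argument "series" is a list that holds one entry, the list of rows, each a list of 7 numbers: the shift along the tool's x, y, z in units of 300 mm (1.0 is 300 mm), then the turn, a rotation vector about the tool's x, y, z in units of pi rad (1.0 is pi rad), then the opening, from 0 (shut) to 1 (fully open). In form: [[[tx, ty, tz, wx, wy, wz, gripper], ...]]. A call has 1 to 12 rows; each row is the pose to reach, as a shift and turn from the pose commanded when the call began, along the tool's axes at that moment, turning the shorter way round; what a row does not reach only later rows make up. A row lasts 1/12 s, in which the tool goes at most 41.7 mm and 7.16 degrees, less where a joint would pass 70% of its speed; a pose out of reach is approached as far as the arm can. A call with a number of a shift or a turn outside -1 to 1 is refused whole. A call with a gripper value outside its range is refused whole. The fingers move at their own pace and stop on an object; "grip_force" is the grip in N (left out, the last holds). Time passes only in rows, so rows that repeat a pose let the fingers close. It gives the time, the measured TCP pose, the force, the opening and the grip force at its end, in the units of the state.
- get_obs(): the state, without advancing time (a new reading comes with each control period).
- eyes.read_camera(name): name is "scene" or "top"; returns a dict with "frame" (400x640x3 uint8, red, green, blue), "depth" (400x640 float32, m along the optical axis (not along the pixel's ray), 0 where there is no reading), "fx", "fy", "cx", "cy" (pixels), "origin" and "rotation" of the camera in the world. Camera axes: x right, y down, z forward; pixel columns grow to the right and rows downward; lengths in m; the calibration is good to about 2 mm. A picture is of the moment at which its call begins.
- env.sign_off(): hands the job in; it is judged then, once.
The state is a dict: "time_s": time; "qpos": joint angles; "joint_velocities": joint speeds; "effort": joint torques, N m; "tool_pos": TCP position; "tool_rot": TCP orientation; "force": force on the tool from outside, world axes, zero at the start; "wrist_torque": the same for the moment, N m; "grip_width": finger opening in m; "grasp_force": force on a finger pad.
Only numpy, scipy, OpenCV 4.12 (cv2) and the standard library are available. Lean on these libraries where they do the work, as an engineer would, in place of code of your own. Each camera call takes 0.05 s, during which the arm holds its last target. There are 200 camera calls.

## Task

Set up the sauce caddy for lunch: stand each of the four nozzle-topped squeeze bottles (red ketchup, yellow mustard, green relish, white mayo) upright on the floor of the bin of its own colour, setting it down rather than dropping it. The red and the green bottle with flat black caps are soap: leave them standing where they are, and do not knock any bottle over.

Things in the scene. Friction and masses are not known exactly. Their poses are not given: they have to be found in the camera images.
- ketchup: Ketchup: sauce squeeze bottle, bright red all over, cap and cone nozzle too. Rigid, round, 50 mm in diameter, straight from the foot to 122 mm; cap 47 mm across, 128 to 140 mm; nozzle tip at 155 mm; 0.15 to 0.31 kg. Origin: centre of its underside, z up the bottle. Starts upright on an arc about the robot, 95 mm or more from other things; a finger fits before and behind it as seen from the base
- mustard: Mustard: sauce squeeze bottle, yellow all over, cap and cone nozzle too. Rigid, round, 50 mm in diameter, straight from the foot to 122 mm; cap 47 mm across, 128 to 140 mm; nozzle tip at 155 mm; 0.15 to 0.31 kg. Origin: centre of its underside, z up the bottle. Starts upright on an arc about the robot, 95 mm or more from other things; a finger fits before and behind it as seen from the base
- relish: Relish: sauce squeeze bottle, dark green all over, cap and cone nozzle too. Rigid, round, 50 mm in diameter, straight from the foot to 122 mm; cap 47 mm across, 128 to 140 mm; nozzle tip at 155 mm; 0.15 to 0.31 kg. Origin: centre of its underside, z up the bottle. Starts upright on an arc about the robot, 95 mm or more from other things; a finger fits before and behind it as seen from the base
- mayo: Mayo: sauce squeeze bottle, off-white all over, cap and cone nozzle too. Rigid, round, 50 mm in diameter, straight from the foot to 122 mm; cap 47 mm across, 128 to 140 mm; nozzle tip at 155 mm; 0.15 to 0.31 kg. Origin: centre of its underside, z up the bottle. Starts upright on an arc about the robot, 95 mm or more from other things; a finger fits before and behind it as seen from the base
- red_soap: soap squeeze bottle (hand soap): the same round body as the sauce bottles (50 mm in diameter, straight to 122 mm), same red, but with a flat BLACK cap 46 mm across, no nozzle, top at 144 mm, and a pale label band. Does not belong in the caddy. Origin: centre of its underside, z up
- green_soap: soap squeeze bottle (dish soap): the same round body as the sauce bottles (50 mm in diameter, straight to 122 mm), same green, but with a flat BLACK cap 46 mm across, no nozzle, top at 144 mm, and a pale label band. Does not belong in the caddy. Origin: centre of its underside, z up
- red_bin: Red bin: square open red bin, one of four in a row (88 mm between centres, any colour order) in a low steel caddy (90 x 366 mm, rim 48 mm above the table). Caddy and bins do not move. Bin 76 x 76 mm outside, 70 x 70 inside, floor 3 mm thick, rim 65 mm above its origin. Origin: centre of its underside, 4 mm above the table (a bottle stands 3 mm above it); x across the row, y along it
- yellow_bin: Yellow bin: square open yellow bin, one of four in a row (88 mm between centres, any colour order) in a low steel caddy (90 x 366 mm, rim 48 mm above the table). Caddy and bins do not move. Bin 76 x 76 mm outside, 70 x 70 inside, floor 3 mm thick, rim 65 mm above its origin. Origin: centre of its underside, 4 mm above the table (a bottle stands 3 mm above it); x across the row, y along it
- green_bin: Green bin: square open green bin, one of four in a row (88 mm between centres, any colour order) in a low steel caddy (90 x 366 mm, rim 48 mm above the table). Caddy and bins do not move. Bin 76 x 76 mm outside, 70 x 70 inside, floor 3 mm thick, rim 65 mm above its origin. Origin: centre of its underside, 4 mm above the table (a bottle stands 3 mm above it); x across the row, y along it
- white_bin: White bin: square open white bin, one of four in a row (88 mm between centres, any colour order) in a low steel caddy (90 x 366 mm, rim 48 mm above the table). Caddy and bins do not move. Bin 76 x 76 mm outside, 70 x 70 inside, floor 3 mm thick, rim 65 mm above its origin. Origin: centre of its underside, 4 mm above the table (a bottle stands 3 mm above it); x across the row, y along it
Mind the look-alikes: they are no part of the job. What is shaped like the mayo but blue is not meant.

How it is judged (in metres and radians):
At the end, for the whole second after the job is handed in: Each of the four sauce bottles stands in the bin of its own colour: within 15 mm of the bin's centre, on its floor (within 12 mm), upright within 0.12 rad (7 degrees), at rest; both soap bottles still upright and within 25 mm of where they began (horizontal distance between ketchup and red_bin below 0.015 m and z of ketchup in the frame of red_bin between -0.005 and 0.012 m and angle between each of ketchup, mustard, relish, mayo, red_soap, green_soap's own z axis and vertical below 0.12 rad and linear speed of each of ketchup, mustard, relish, mayo, red_soap, green_soap below 0.02 m/s and angular speed of each of ketchup, mustard, relish, mayo below 0.2 rad/s and horizontal distance between mustard and yellow_bin below 0.015 m and z of mustard in the frame of yellow_bin between -0.005 and 0.012 m and horizontal distance between relish and green_bin below 0.015 m and z of relish in the frame of green_bin between -0.005 and 0.012 m and horizontal distance between mayo and white_bin below 0.015 m and z of mayo in the frame of white_bin between -0.005 and 0.012 m and distance of each of red_soap, green_soap from where it was at the start of the episode below 0.025 m); the robot touches nothing.
It fails at once if a soap bottle is moved more than 25 mm from where it stood (distance of any of red_soap, green_soap from where it was at the start of the episode above 0.025 m).
It fails at once if any of the six bottles is tipped more than 40 degrees (angle between any of ketchup, mustard, relish, mayo, red_soap, green_soap's own z axis and vertical above 0.7 rad).
It fails at once if a sauce bottle is dropped into its bin (faster than 0.7 m/s inside it, a fall of about 25 mm) instead of being set down ((horizontal distance between ketchup and red_bin below 0.03 m and z of ketchup in the frame of red_bin below 0.075 m and linear speed of ketchup above 0.7 m/s) or (horizontal distance between mustard and yellow_bin below 0.03 m and z of mustard in the frame of yellow_bin below 0.075 m and linear speed of mustard above 0.7 m/s) or (horizontal distance between relish and green_bin below 0.03 m and z of relish in the frame of green_bin below 0.075 m and linear speed of relish above 0.7 m/s) or (horizontal distance between mayo and white_bin below 0.03 m and z of mayo in the frame of white_bin below 0.075 m and linear speed of mayo above 0.7 m/s)).
It also fails if it takes over 88 s, if anything falls off the work surface, if the arm or the gripper's body presses on something with over 40 N, if the wrist force passes 120 N, or if a joint passes its speed limit or range.

## Working session

There is one attempt and no reset: what is moved stays moved. The work goes in short steps, Python scripts to look and compute and a tool call to move; the robot and the scene stay as the last step left them, time stands still between calls to the robot, and variables do not carry over. Pictures are saved under pics/ and viewed, at most 14 in all, crops included, and the job is handed in when it is done.

Besides the shell and the picture viewer there is one more tool, called after "Request:" in YAML: its name, and indented under it one key for each argument. servo_tool: Moves the arm, as the interface text tells. Shifts and turns lie within -1 to 1; 1 stands for 300 mm of shift or pi rad of turn. Its arguments: {"type":"object","properties":{"series":{"type":"array"},"grip_force":{"type":"number"}},"required":["series"]}

```bash
ls; mkdir -p pics
cat > h.py <<'E'
import numpy as np, cv2
from cell import get_obs, eyes, env
def cam(n): return eyes.read_camera(n)
def pts(c):
    d=c["depth"]; v,u=np.mgrid[:d.shape[0],:d.shape[1]]
    P=np.stack([(u-c["cx"])/c["fx"]*d,(v-c["cy"])/c["fy"]*d,d],-1)
    return P@np.array(c["rotation"]).T+np.array(c["origin"])
def save(n,im): cv2.imwrite("pics/"+n,im[:,:,::-1])
E
python3 - <<'E'
from h import *
o=get_obs(); print({k:np.round(v,3).tolist() for k,v in o.items()})
for n in("scene","top"):
    c=cam(n); save(n+"0.png",c["frame"]); np.savez(n+"0.npz",**c)
    print(n,c["fx"],c["cx"],c["cy"],np.round(c["origin"],3),np.round(c["rotation"],3).tolist())
E
```

```text
pics
{'time_s': 0.0, 'qpos': [74.605, 18.439, -4.015, 83.178, 1.295, 78.542, -3.259], 'joint_velocities': [0.077, -0.001, -0.01, 0.019, -0.135, 0.038, -0.03], 'effort': [-0.0, -49.129, -0.404, -31.253, -0.064, 0.044, 0.0], 'tool_pos': [0.181, -0.624, 0.221], 'tool_rot': [-179.887, 0.006, 16.206], 'force': [-0.288, -0.038, -0.166], 'wrist_torque': [-0.018, 0.064, -0.018], 'grasp_force': 0.0, 'grip_width': 0.087}
scene 486.4449817199273 321.39873812566935 190.88155006245302 [ 1.494 -0.137  0.692] [-123.026, 0.61, 81.264]
top 407.8535533796088 315.0382529973072 202.63373184397057 [0.238 0.004 1.202] [-167.608, -0.323, -89.236]
```

View pics/scene0.png

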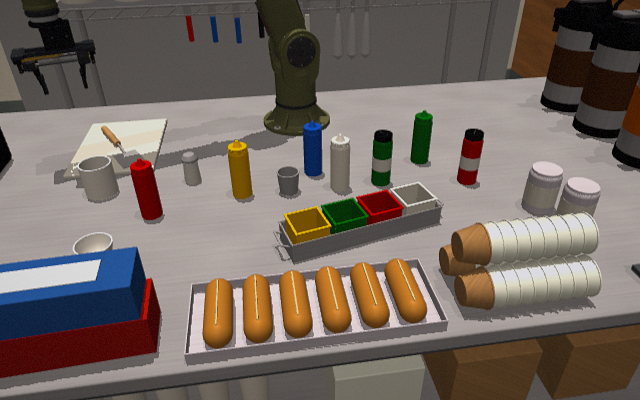

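View pics/top0.png

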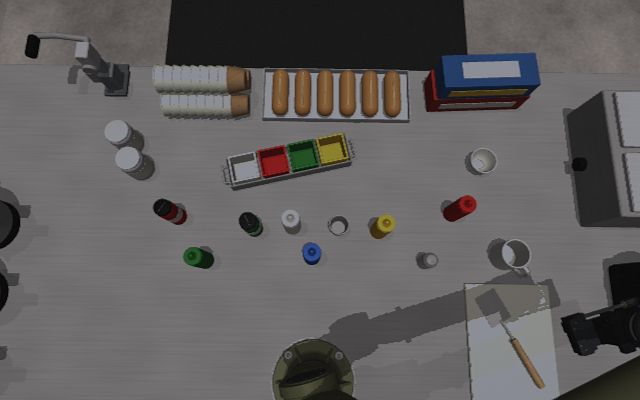

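The scene view shows these bottles:
- **Red:** (147,190) has a nozzle and is the ketchup. (470,157) has a black cap and label, so it is soap.
- **Green:** (422,137) has a nozzle and is the relish. (383,157) has a black cap, so it is soap.
- **White:** (340,163) is the mayo. (313,150) has the same shape but is blue, so it is a decoy.
- **Yellow:** (240,170) is the mustard.

In the top view the bins run from white (245,167) through red (273,161) and green (302,155) to yellow (332,149).

```bash
cat >> h.py <<'E'
from scipy.spatial.transform import Rotation as R
from scipy.optimize import least_squares
def pts(c):
    d=c["depth"]; v,u=np.mgrid[:d.shape[0],:d.shape[1]]
    P=np.stack([(u-c["cx"])/c["fx"]*d,(v-c["cy"])/c["fy"]*d,d],-1)
    return P@R.from_euler("xyz",np.array(c["rotation"]),degrees=True).as_matrix().T+np.array(c["origin"])
def comp(c,seed,kind):
    h=cv2.cvtColor(c["frame"],cv2.COLOR_RGB2HSV).astype(int); H,S,V=h[...,0],h[...,1],h[...,2]
    m={"red":((H<6)|(H>174))&(S>150)&(V>50),"yellow":(H>15)&(H<32)&(S>150)&(V>60),"green":(H>45)&(H<80)&(S>110)&(V>25),"white":(S<45)&(V>60)}[kind]
    m&=(c["depth"]>0)&(pts(c)[...,2]>.012)
    n,l=cv2.connectedComponents(m.astype(np.uint8)); y,x=seed[1],seed[0]
    k=l[y-3:y+4,x-3:x+4].ravel(); k=k[k>0]
    return l==np.bincount(k).argmax()
def circ(p,r=.025):
    f=lambda q:np.hypot(p[:,0]-q[0],p[:,1]-q[1])-r
    s=least_squares(f,p[:,:2].mean(0),loss="soft_l1",f_scale=.002); return s.x,np.sqrt(np.mean(f(s.x)**2))
E
python3 - <<'E'
from h import *
C={n:dict(np.load(n+"0.npz")) for n in("scene","top")}
B={"ketchup":("red",(147,190),(462,206)),"mustard":("yellow",(240,170),(383,227)),"mayo":("white",(340,163),(290,219)),"relish":("green",(422,137),(196,258))}
for b,(k,s,t) in B.items():
    for n,sd in(("scene",s),("top",t)):
        p=pts(C[n])[comp(C[n],sd,k)]
        q=p[(p[:,2]>.02)&(p[:,2]<.118)]
        x=p[(p[:,2]>.13)]
        if len(q)>8: print(b,n,len(q),"ctr",np.round(circ(q)[0],4),"rms",round(circ(q)[1],4),"zmax",p[:,2].max().round(3),"cap mean",x.mean(0).round(3))
        else: print(b,n,len(q),len(p),p[:,2].max().round(3),x.mean(0).round(3))
for k,s,t in(("white",(413,188),(245,158)),("red",(381,195),(273,152)),("green",(345,205),(302,147)),("yellow",(307,212),(332,141))):
    for n,sd in(("scene",s),("top",t)):
        c=C[n];m=comp(c,sd,k); P=pts(c); p=P[m]; zr=np.percentile(p[:,2],97)
        q=p[(p[:,2]>.062)&(p[:,2]<.08)].astype(np.float32)
        print(k,n,"rimz",zr.round(4),"rim rect",cv2.minAreaRect(q[:,:2]*1000),len(q))
for k,s in(("soapR",(470,185)),("soapG",(383,185))): pass
for n,l in (("redsoap",(470,175)),("greensoap",(381,178)),("blue",(313,160))):
    P=pts(C["scene"])[l[1]-12:l[1]+13,l[0]-9:l[0]+10].reshape(-1,3); P=P[(P[:,2]>.02)&(P[:,2]<.12)]
    P=P[np.hypot(*(P[:,:2]-np.median(P[:,:2],0)).T)<.03]
    print(n,circ(P))
f=C["scene"]["frame"][90:240,120:500]; save("crop0.png",cv2.resize(f,None,fx=2.1,fy=2.1,interpolation=cv2.INTER_CUBIC))
E
```

```text
ketchup scene 766 ctr [ 0.4735 -0.4062] rms 0.0017 zmax 0.157 cap mean [ 0.484 -0.404  0.14 ]
ketchup top 22 ctr [ 0.4305 -0.388 ] rms 0.0006 zmax 0.159 cap mean [ 0.474 -0.403  0.142]
mustard scene 653 ctr [ 0.4186 -0.1864] rms 0.0017 zmax 0.156 cap mean [ 0.428 -0.186  0.14 ]
mustard top 65 ctr [ 0.4208 -0.1879] rms 0.0005 zmax 0.158 cap mean [ 0.419 -0.185  0.142]
mayo scene 603 ctr [0.428  0.0678] rms 0.0017 zmax 0.154 cap mean [0.437 0.066 0.14 ]
mayo top 86 ctr [0.4305 0.0664] rms 0.0003 zmax 0.16 cap mean [0.429 0.066 0.142]
relish scene 539 ctr [0.325 0.319] rms 0.0022 zmax 0.155 cap mean [0.336 0.314 0.14 ]
relish top 137 ctr [0.3271 0.3179] rms 0.0005 zmax 0.158 cap mean [0.326 0.315 0.142]
white scene rimz 0.0695 rim rect ((591.381103515625, 210.65008544921875), (84.88032531738281, 83.56480407714844), 11.87556266784668) 319
white top rimz 0.0726 rim rect ((592.0753784179688, 209.75765991210938), (82.20140075683594, 81.23345184326172), 13.98698616027832) 219
red scene rimz 0.0705 rim rect ((612.4927978515625, 124.75273895263672), (86.08609771728516, 81.4688491821289), 13.31
[... 233 characters left out ...]
5199737548828, 81.95335388183594), 12.513531684875488) 328
green top rimz 0.0729 rim rect ((631.3834228515625, 39.91387176513672), (80.14392852783203, 77.36073303222656), 13.192709922790527) 167
yellow scene rimz 0.0704 rim rect ((653.7407836914062, -45.56326675415039), (81.88419342041016, 82.18557739257812), 14.116544723510742) 365
yellow top rimz 0.0731 rim rect ((652.533447265625, -46.864105224609375), (81.5101547241211, 80.29646301269531), 14.077893257141113) 195
redsoap (array([0.45315071, 0.40795644]), np.float64(0.002174329503917219))
greensoap (array([0.42016901, 0.18014551]), np.float64(0.0018665439407112387))
blue (array([0.33973223, 0.00950903]), np.float64(0.0019709084369457226))
```

View pics/crop0.png

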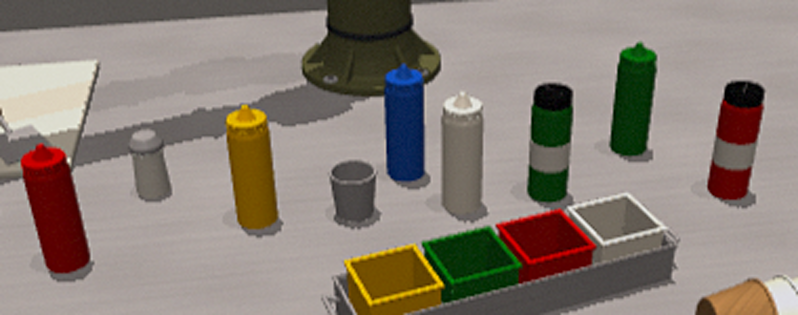

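The crop confirms nozzles on the red, yellow, white and green sauce bottles, and black caps on both soaps. The two views agree to about 2 mm, rim height is about 70 mm as stated, and bin spacing is 88 mm. I'll start with ketchup, closing radially.

```bash
cat > go.py <<'E'
import sys
from h import *
# python3 go.py x y z yaw [yaw, 'r' = radial]
x,y,z=map(float,sys.argv[1:4]); yaw=np.degrees(np.arctan2(y,x))+90 if sys.argv[4]=="r" else float(sys.argv[4])
o=get_obs(); A=R.from_euler("xyz",o["tool_rot"],degrees=True); T=R.from_euler("xyz",[180,0,yaw],degrees=True)
d=A.inv().apply(np.array([x,y,z])-o["tool_pos"])/.3; w=(A.inv()*T).as_rotvec()/np.pi
print("t",o["time_s"],"yaw",round(yaw,1),"shift",d.round(4),"turn",w.round(4),"rows",np.linalg.norm(d)*300/41.7,np.linalg.norm(w)*180/7.16)
E
python3 go.py .474 -.405 .25 r
```

```text
t 0.1 yaw 49.5 shift [ 1.1406 -0.4278 -0.0941] turn [-5.000e-04 -1.000e-04 -1.849e-01] rows 8.790300531011331 4.64842465017695
```

Request:
servo_tool:
  series:
    - [[0.1,-0.04,-0.03,0,0,-0.02,1],[0.23,-0.085,-0.06,0,0,-0.04,1],[0.36,-0.13,-0.094,0,0,-0.06,1],[0.49,-0.18,-0.094,0,0,-0.08,1],[0.62,-0.23,-0.094,0,0,-0.1,1],[0.75,-0.28,-0.094,0,0,-0.12,1],[0.86,-0.32,-0.094,0,0,-0.14,1],[0.95,-0.356,-0.094,0,0,-0.16,1],[1.0,-0.375,-0.094,0,0,-0.185,1]]

```text
time_s: 0.85
tool_pos: [0.442, -0.428, 0.2504]
tool_rot: [-180.0, -0.1, 50.0]
force: [-0.4, 1.1, 0.4]
grip_width: 0.0868
grasp_force: 0.0
```

```bash
python3 go.py .474 -.405 .25 r
```

```text
t 0.85 yaw 49.5 shift [0.1271 0.0325 0.0017] turn [-0.0001 -0.0008  0.0031] rows 0.9439508000608478 0.08073412319331978
```

Request:
servo_tool:
  series:
    - [[0.07,0.02,0,0,0,0,1],[0.12,0.03,0.0,0,0,0,1],[0.127,0.033,0.05,0,0,0,1],[0.127,0.033,0.14,0,0,0,1],[0.127,0.033,0.24,0,0,0,1],[0.127,0.033,0.34,0,0,0,1],[0.127,0.033,0.42,0,0,0,1],[0.127,0.033,0.48,0,0,0,1],[0.127,0.033,0.515,0,0,0,1],[0.127,0.033,0.515,0,0,0,1]]

```text
time_s: 1.68
tool_pos: [0.4686, -0.4086, 0.0931]
tool_rot: [-179.7, -0.0, 49.5]
force: [-0.5, 0.3, 0.2]
grip_width: 0.0866
grasp_force: 0.0
```

```bash
python3 go.py .474 -.405 .095 r
```

```text
t 1.6833 yaw 49.5 shift [ 0.0209  0.0058 -0.0063] turn [-0.0018 -0.      0.0001] rows 0.16249289616634277 0.04441480195174603
```

Request:
servo_tool:
  series:
    - [[0.021,0.006,-0.006,0,0,0,1],[0.021,0.006,-0.006,0,0,0,1],[0.021,0.006,-0.006,0,0,0,0.3],[0.021,0.006,-0.006,0,0,0,0.3],[0.021,0.006,-0.006,0,0,0,0.3],[0.021,0.006,-0.006,0,0,0,0.3],[0.021,0.006,-0.006,0,0,0,0.3],[0.021,0.006,-0.006,0,0,0,0.3]]
  grip_force: 25

```text
time_s: 2.35
tool_pos: [0.4757, -0.4064, 0.0982]
tool_rot: [180.0, 0.0, 49.5]
force: [-0.1, 0.1, 0.3]
grip_width: 0.055
grasp_force: 0.0
```

```bash
python3 go.py .474 -.405 .095 r; python3 go.py .6121 .1249 .28 103.5
```

```text
t 2.35 yaw 49.5 shift [-0.0001 -0.0074  0.0107] turn [0.0001 0.     0.    ] rows 0.09366779317861154 0.002308509122116938
t 2.35 yaw 103.5 shift [ 1.6418 -0.8046 -0.6064] turn [ 1.e-04  1.e-04 -3.e-01] rows 13.858224217134126 7.5428146108992005
```

Request:
servo_tool:
  series:
    - [[0,0,0.01,0,0,0,0.3],[0,0,0.01,0,0,0,0.3],[0,0,0.01,0,0,0,0.3],[0,0,0.01,0,0,0,0.3],[0,0,0.01,0,0,0,0.3],[0,0,0.01,0,0,0,0.3]]
  grip_force: 25

```text
time_s: 2.85
tool_pos: [0.4759, -0.4066, 0.0965]
tool_rot: [180.0, 0.0, 49.5]
force: [-2.9, 1.7, 7.9]
grip_width: 0.0493
grasp_force: 25.0
```

Request:
servo_tool:
  series:
    - [[0,0,-0.03,0,0,0,0.3],[0,0,-0.1,0,0,0,0.3],[0,0,-0.2,0,0,0,0.3],[0,0,-0.31,0,0,0,0.3],[0.01,-0.005,-0.42,0,0,0,0.3],[0.05,-0.025,-0.51,0,0,-0.01,0.3],[0.12,-0.06,-0.57,0,0,-0.03,0.3],[0.21,-0.1,-0.6,0,0,-0.05,0.3],[0.31,-0.15,-0.61,0,0,-0.08,0.3],[0.41,-0.2,-0.61,0,0,-0.11,0.3],[0.52,-0.255,-0.61,0,0,-0.14,0.3],[0.62,-0.305,-0.61,0,0,-0.17,0.3]]

```text
time_s: 3.85
tool_pos: [0.5269, -0.2011, 0.2769]
tool_rot: [-179.9, -0.1, 80.6]
force: [1.0, 0.3, -3.7]
grip_width: 0.0496
grasp_force: 25.0
```

```bash
python3 go.py .6121 .1249 .28 103.5
```

```text
t 3.85 yaw 103.5 shift [ 1.1185  0.1021 -0.0093] turn [-0.0005 -0.0005 -0.1274] rows 8.08015942508471 3.202719026722093
```

Request:
servo_tool:
  series:
    - [[0.11,0.01,-0.01,0,0,-0.03,0.3],[0.23,0.02,-0.01,0,0,-0.06,0.3],[0.35,0.032,-0.01,0,0,-0.09,0.3],[0.47,0.043,-0.01,0,0,-0.11,0.3],[0.59,0.054,-0.01,0,0,-0.127,0.3],[0.7,0.064,-0.01,0,0,-0.127,0.3],[0.8,0.073,-0.01,0,0,-0.127,0.3],[0.88,0.08,-0.01,0,0,-0.127,0.3],[0.95,0.087,-0.01,0,0,-0.127,0.3],[0.99,0.09,-0.01,0,0,-0.127,0.3],[1.0,0.091,-0.01,0,0,-0.127,0.3],[1.0,0.091,-0.01,0,0,-0.127,0.3]]

```text
time_s: 4.85
tool_pos: [0.6047, 0.0866, 0.2802]
tool_rot: [-179.9, -0.0, 103.1]
force: [0.8, -0.3, -3.3]
grip_width: 0.0493
grasp_force: 25.0
```

```bash
python3 go.py .6121 .1249 .18 103.5
```

```text
t 4.85 yaw 103.5 shift [0.1186 0.0536 0.334 ] turn [-0.0005 -0.0001 -0.0021] rows 2.5789114776931177 0.05372023004262171
```

Request:
servo_tool:
  series:
    - [[0.04,0.02,0,0,0,-0.002,0.3],[0.08,0.04,0.01,0,0,-0.002,0.3],[0.11,0.05,0.05,0,0,-0.002,0.3],[0.119,0.054,0.12,0,0,-0.002,0.3],[0.119,0.054,0.2,0,0,-0.002,0.3],[0.119,0.054,0.27,0,0,-0.002,0.3],[0.119,0.054,0.32,0,0,-0.002,0.3],[0.119,0.054,0.334,0,0,-0.002,0.3],[0.119,0.054,0.334,0,0,-0.002,0.3],[0.119,0.054,0.334,0,0,-0.002,0.3]]

```text
time_s: 5.68
tool_pos: [0.6135, 0.1236, 0.1811]
tool_rot: [180.0, 0.0, 103.3]
force: [-0.7, 0.2, -2.2]
grip_width: 0.0493
grasp_force: 25.0
```

```bash
python3 go.py .6121 .1249 .1045 103.5
python3 - <<'E'
from h import *
c=cam("scene"); save("a1.png",cv2.resize(c["frame"][60:300,180:500],None,fx=2,fy=2)); 
p=pts(c)
E
```

```text
t 5.6833 yaw 103.5 shift [ 0.0053 -0.0035  0.2555] turn [ 0.0001  0.     -0.0012] rows 1.838355096962252 0.029549091675886197
```

View pics/a1.png

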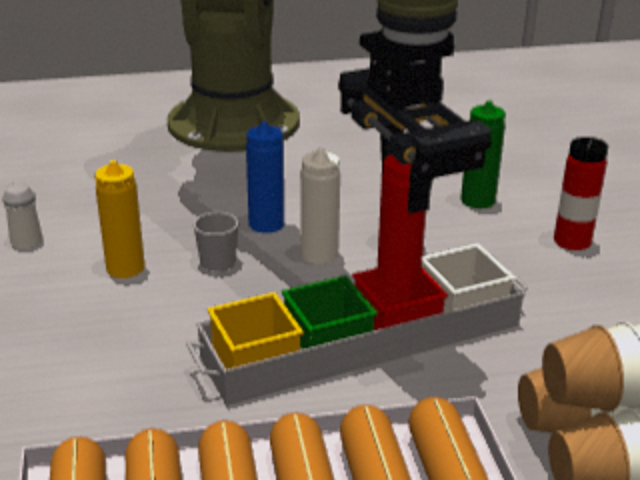

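The bottle is upright over the red bin, at about (400,240) in this crop. I'll lower it now.

Request:
servo_tool:
  series:
    - [[0.003,-0.003,0.04,0,0,0,0.3],[0.005,-0.004,0.09,0,0,0,0.3],[0.005,-0.004,0.14,0,0,0,0.3],[0.005,-0.004,0.18,0,0,0,0.3],[0.005,-0.004,0.21,0,0,0,0.3],[0.005,-0.004,0.23,0,0,0,0.3],[0.005,-0.004,0.24,0,0,0,0.3],[0.005,-0.004,0.248,0,0,0,0.3],[0.005,-0.004,0.254,0,0,0,0.3],[0.005,-0.004,0.258,0,0,0,0.3],[0.005,-0.004,0.258,0,0,0,0.3]]

```text
time_s: 6.65
tool_pos: [0.6119, 0.1251, 0.1037]
tool_rot: [180.0, 0.0, 103.3]
force: [0.5, 0.3, -3.3]
grip_width: 0.0493
grasp_force: 25.0
```

Request:
servo_tool:
  series:
    - [[0,0,0.003,0,0,0,0.3],[0,0,0.006,0,0,0,0.3],[0,0,0.009,0,0,0,0.3],[0,0,0.009,0,0,0,0.3]]

```text
time_s: 6.98
tool_pos: [0.6122, 0.1251, 0.1034]
tool_rot: [179.9, 0.1, 103.3]
force: [-4.1, -1.6, 10.7]
grip_width: 0.0499
grasp_force: 25.0
```

Request:
servo_tool:
  series:
    - [[0,0,0.003,0,0,0,0.7],[0,0,0.0,0,0,0,0.9],[0,0,0.0,0,0,0,1],[0,0,0.0,0,0,0,1],[0,0,0.0,0,0,0,1],[0,0,-0.03,0,0,0,1],[0,0,-0.1,0,0,0,1],[0,0,-0.2,0,0,0,1],[0,0,-0.3,0,0,0,1],[0,0,-0.4,0,0,0,1],[0,0,-0.47,0,0,0,1],[0,0,-0.49,0,0,0,1]]

```text
time_s: 7.98
tool_pos: [0.6135, 0.126, 0.2529]
tool_rot: [179.6, 0.0, 103.3]
force: [1.6, -0.0, -0.2]
grip_width: 0.0871
grasp_force: 0.0
```

```bash
python3 - <<'E'
from h import *
c=cam("scene"); m=comp(c,(381,180),"red"); p=pts(c)[m]; q=p[(p[:,2]>.08)&(p[:,2]<.125)]; print(len(q),circ(q),p[:,2].max())
E
python3 go.py .4195 -.187 .25 r
```

```text
375 (array([0.61050318, 0.12506944]), np.float64(0.001378999727455128)) 0.16543904456578806
t 8.0333 yaw 66.0 shift [-0.866  -0.8689  0.0014] turn [ 0.0019 -0.0005  0.2075] rows 8.825470590014174 5.217567340152696
```

Ketchup is placed at (0.6105, 0.125), against the bin centre at (0.612, 0.125). Next is mustard.

Request:
servo_tool:
  series:
    - [[-0.05,-0.05,0,0,0,0.02,1],[-0.14,-0.14,0,0,0,0.045,1],[-0.24,-0.24,0,0,0,0.07,1],[-0.34,-0.34,0,0,0,0.095,1],[-0.44,-0.44,0,0,0,0.12,1],[-0.54,-0.54,0,0,0,0.145,1],[-0.64,-0.64,0,0,0,0.17,1],[-0.73,-0.73,0,0,0,0.19,1],[-0.81,-0.81,0,0,0,0.207,1],[-0.85,-0.855,0,0,0,0.207,1],[-0.866,-0.869,0,0,0,0.207,1],[-0.866,-0.869,0,0,0,0.207,1]]

```text
time_s: 9.03
tool_pos: [0.4167, -0.189, 0.2468]
tool_rot: [-179.9, -0.0, 65.9]
force: [1.1, -0.2, 0.2]
grip_width: 0.087
grasp_force: 0.0
```

```bash
python3 go.py .4195 -.187 .0965 r
```

```text
t 9.0333 yaw 66.0 shift [0.0097 0.0065 0.5008] turn [-0.0005 -0.     -0.0005] rows 3.604042634770385 0.018176458296217335
```

Request:
servo_tool:
  series:
    - [[0.005,0.003,0.03,0,0,0,1],[0.005,0.003,0.1,0,0,0,1],[0.005,0.003,0.2,0,0,0,1],[0.005,0.003,0.3,0,0,0,1],[0.005,0.003,0.39,0,0,0,1],[0.005,0.003,0.45,0,0,0,1],[0.005,0.003,0.49,0,0,0,1],[0.005,0.003,0.501,0,0,0,1],[0.005,0.003,0.501,0,0,0,1],[0.005,0.003,0.501,0,0,0,1]]

```text
time_s: 9.87
tool_pos: [0.4203, -0.1857, 0.0976]
tool_rot: [180.0, -0.0, 66.2]
force: [0.6, 0.2, 0.4]
grip_width: 0.087
grasp_force: 0.0
```

```bash
python3 go.py .4195 -.187 .0965 r
```

```text
t 9.8667 yaw 66.0 shift [-0.005  -0.0006  0.0037] turn [ 0.0001 -0.0002  0.0012] rows 0.04532915203377748 0.031362254613007026
```

Request:
servo_tool:
  series:
    - [[-0.004,0,0.002,0,0,0,0.3],[-0.004,0,0.002,0,0,0,0.3],[-0.004,0,0.002,0,0,0,0.3],[-0.004,0,0.002,0,0,0,0.3],[-0.004,0,0.002,0,0,0,0.3],[-0.004,0,0.002,0,0,0,0.3],[-0.004,0,0.002,0,0,0,0.3],[-0.004,0,0.002,0,0,0,0.3],[-0.004,0,0.002,0,0,0,0.3],[-0.004,0,0.002,0,0,0,0.3]]
  grip_force: 25

```text
time_s: 10.7
tool_pos: [0.4191, -0.1881, 0.097]
tool_rot: [180.0, 0.0, 66.1]
force: [1.0, -0.7, 0.1]
grip_width: 0.0492
grasp_force: 25.0
```

```bash
python3 go.py .6529 -.0463 .28 103.5
```

```text
t 10.7 yaw 103.5 shift [ 0.7483  0.5208 -0.6096] turn [ 2.00e-04  1.00e-04 -2.08e-01] rows 7.8900944645852755 5.2293320568598824
```

Request:
servo_tool:
  series:
    - [[0,0,-0.03,0,0,0,0.3],[0,0,-0.1,0,0,0,0.3],[0,0,-0.2,0,0,0,0.3],[0,0,-0.31,0,0,0,0.3],[0.02,0.014,-0.42,0,0,-0.01,0.3],[0.07,0.05,-0.51,0,0,-0.03,0.3],[0.15,0.105,-0.57,0,0,-0.06,0.3],[0.24,0.167,-0.6,0,0,-0.09,0.3],[0.34,0.237,-0.61,0,0,-0.12,0.3],[0.44,0.306,-0.61,0,0,-0.15,0.3],[0.54,0.376,-0.61,0,0,-0.18,0.3],[0.63,0.44,-0.61,0,0,-0.208,0.3]]

```text
time_s: 11.7
tool_pos: [0.6171, -0.0674, 0.2797]
tool_rot: [-179.9, -0.0, 103.8]
force: [-0.5, 1.0, -2.5]
grip_width: 0.0494
grasp_force: 25.0
```

```bash
python3 go.py .6529 -.0463 .18 103.5
```

```text
t 11.7 yaw 103.5 shift [0.0397 0.133  0.3322] turn [-0.0003 -0.0002  0.0015] rows 2.5901568392517538 0.03961581298879419
```

Request:
servo_tool:
  series:
    - [[0.02,0.06,0,0,0,0,0.3],[0.03,0.1,0.01,0,0,0,0.3],[0.04,0.125,0.05,0,0,0,0.3],[0.04,0.135,0.12,0,0,0,0.3],[0.04,0.135,0.2,0,0,0,0.3],[0.04,0.135,0.27,0,0,0,0.3],[0.04,0.135,0.32,0,0,0,0.3],[0.04,0.135,0.334,0,0,0,0.3],[0.04,0.135,0.334,0,0,0,0.3],[0.04,0.135,0.334,0,0,0,0.3]]

```text
time_s: 12.53
tool_pos: [0.6526, -0.048, 0.18]
tool_rot: [-180.0, 0.0, 103.5]
force: [1.6, -0.3, -1.5]
grip_width: 0.0494
grasp_force: 25.0
```

```bash
python3 go.py .6529 -.0463 .105 103.5
```

```text
t 12.5333 yaw 103.5 shift [0.0053 0.0023 0.2501] turn [-0.      0.0001 -0.0001] rows 1.7994232222115767 0.004035173039517406
```

Request:
servo_tool:
  series:
    - [[0.003,0.002,0.04,0,0,0,0.3],[0.005,0.002,0.1,0,0,0,0.3],[0.005,0.002,0.16,0,0,0,0.3],[0.005,0.002,0.2,0,0,0,0.3],[0.005,0.002,0.225,0,0,0,0.3],[0.005,0.002,0.238,0,0,0,0.3],[0.005,0.002,0.245,0,0,0,0.3],[0.005,0.002,0.25,0,0,0,0.3],[0.005,0.002,0.253,0,0,0,0.3],[0.005,0.002,0.256,0,0,0,0.3],[0.005,0.002,0.259,0,0,0,0.3]]

```text
time_s: 13.45
tool_pos: [0.6539, -0.0461, 0.104]
tool_rot: [179.9, 0.1, 103.5]
force: [-2.1, -0.0, 8.7]
grip_width: 0.0493
grasp_force: 25.0
```

Force shows contact with the floor, so I'll release and rise.

Request:
servo_tool:
  series:
    - [[0,0,0,0,0,0,0.7],[0,0,0.0,0,0,0,0.9],[0,0,0.0,0,0,0,1],[0,0,0.0,0,0,0,1],[0,0,0.0,0,0,0,1],[0,0,-0.03,0,0,0,1],[0,0,-0.1,0,0,0,1],[0,0,-0.2,0,0,0,1],[0,0,-0.3,0,0,0,1],[0,0,-0.4,0,0,0,1],[0,0,-0.47,0,0,0,1],[0,0,-0.49,0,0,0,1]]

```text
time_s: 14.45
tool_pos: [0.6549, -0.0456, 0.2544]
tool_rot: [179.6, 0.1, 103.5]
force: [0.5, -0.4, 1.0]
grip_width: 0.0872
grasp_force: 0.0
```

```bash
python3 - <<'E'
from h import *
c=cam("scene"); m=comp(c,(306,200),"yellow"); p=pts(c)[m]; q=p[(p[:,2]>.08)&(p[:,2]<.125)]; print(len(q),circ(q),p[:,2].max())
E
python3 go.py .4295 .067 .25 r
```

```text
410 (array([ 0.65227205, -0.04389046]), np.float64(0.001169297097487734)) 0.16319161180605246
t 14.5 yaw 98.9 shift [ 0.5405 -0.6422  0.0063] turn [0.002  0.0006 0.0258] rows 6.038844686135071 0.6505801788743266
```

Mustard is placed within about 3 mm. Next is mayo.

Request:
servo_tool:
  series:
    - [[0.03,-0.04,0,0,0,0.01,1],[0.09,-0.11,0,0,0,0.02,1],[0.17,-0.2,0,0,0,0.026,1],[0.25,-0.3,0,0,0,0.026,1],[0.33,-0.39,0,0,0,0.026,1],[0.41,-0.49,0,0,0,0.026,1],[0.48,-0.57,0,0,0,0.026,1],[0.52,-0.62,0,0,0,0.026,1],[0.54,-0.642,0,0,0,0.026,1],[0.54,-0.642,0,0,0,0.026,1],[0.54,-0.642,0,0,0,0.026,1]]

```text
time_s: 15.42
tool_pos: [0.4283, 0.0658, 0.2487]
tool_rot: [180.0, 0.0, 98.8]
force: [-0.3, -0.5, -0.2]
grip_width: 0.0871
grasp_force: 0.0
```

```bash
python3 go.py .4295 .067 .0965 r
```

```text
t 15.4167 yaw 98.9 shift [0.0036 0.0042 0.5073] turn [ 0.0001  0.0002 -0.0004] rows 3.6497978097134998 0.012223604007891003
```

Request:
servo_tool:
  series:
    - [[0.003,0.003,0.03,0,0,0,1],[0.003,0.003,0.1,0,0,0,1],[0.003,0.003,0.2,0,0,0,1],[0.003,0.003,0.3,0,0,0,1],[0.003,0.003,0.39,0,0,0,1],[0.003,0.003,0.45,0,0,0,1],[0.003,0.003,0.49,0,0,0,1],[0.003,0.003,0.504,0,0,0,1],[0.003,0.003,0.504,0,0,0,1],[0.003,0.003,0.504,0,0,0,1]]

```text
time_s: 16.25
tool_pos: [0.4292, 0.0676, 0.0977]
tool_rot: [-180.0, -0.1, 98.8]
force: [-0.1, -1.0, 0.3]
grip_width: 0.0873
grasp_force: 0.0
```

```bash
python3 go.py .4295 .067 .0965 r
```

```text
t 16.25 yaw 98.9 shift [-0.0021  0.0007  0.0038] turn [-0.0001 -0.0004 -0.0004] rows 0.031809266001349056 0.01366481536855358
```

Request:
servo_tool:
  series:
    - [[0,0,0.002,0,0,0,0.3],[0,0,0.002,0,0,0,0.3],[0,0,0.002,0,0,0,0.3],[0,0,0.002,0,0,0,0.3],[0,0,0.002,0,0,0,0.3],[0,0,0.002,0,0,0,0.3],[0,0,0.002,0,0,0,0.3],[0,0,0.002,0,0,0,0.3],[0,0,0.002,0,0,0,0.3],[0,0,0.002,0,0,0,0.3]]
  grip_force: 25

```text
time_s: 17.08
tool_pos: [0.429, 0.0676, 0.0973]
tool_rot: [180.0, 0.0, 98.8]
force: [1.4, -0.4, 0.8]
grip_width: 0.0492
grasp_force: 25.0
```

```bash
python3 go.py .5916 .2104 .28 103.5
```

```text
t 17.0833 yaw 103.5 shift [ 0.3872  0.6092 -0.6086] turn [ 0.0002  0.0001 -0.026 ] rows 6.7925857101235545 0.6529388865668863
```

Request:
servo_tool:
  series:
    - [[0,0,-0.03,0,0,0,0.3],[0,0,-0.1,0,0,0,0.3],[0,0,-0.2,0,0,0,0.3],[0,0,-0.31,0,0,0,0.3],[0.01,0.02,-0.42,0,0,-0.01,0.3],[0.04,0.06,-0.51,0,0,-0.02,0.3],[0.09,0.13,-0.57,0,0,-0.026,0.3],[0.14,0.22,-0.6,0,0,-0.026,0.3],[0.2,0.32,-0.61,0,0,-0.026,0.3],[0.27,0.42,-0.61,0,0,-0.026,0.3],[0.33,0.52,-0.61,0,0,-0.026,0.3],[0.37,0.58,-0.61,0,0,-0.026,0.3]]

```text
time_s: 18.08
tool_pos: [0.585, 0.2055, 0.279]
tool_rot: [-179.9, -0.1, 103.5]
force: [-0.5, -0.3, -2.4]
grip_width: 0.0497
grasp_force: 25.0
```

```bash
python3 go.py .5916 .2104 .18 103.5
```

```text
t 18.0833 yaw 103.5 shift [0.01   0.0259 0.3301] turn [-0.0005 -0.0006  0.0001] rows 2.382863836111535 0.020328141939426534
```

Request:
servo_tool:
  series:
    - [[0.01,0.02,0,0,0,0,0.3],[0.015,0.03,0.01,0,0,0,0.3],[0.015,0.03,0.05,0,0,0,0.3],[0.015,0.03,0.12,0,0,0,0.3],[0.015,0.03,0.2,0,0,0,0.3],[0.015,0.03,0.27,0,0,0,0.3],[0.015,0.03,0.32,0,0,0,0.3],[0.015,0.03,0.332,0,0,0,0.3],[0.015,0.03,0.332,0,0,0,0.3],[0.015,0.03,0.332,0,0,0,0.3]]

```text
time_s: 18.92
tool_pos: [0.5911, 0.2096, 0.1812]
tool_rot: [180.0, 0.1, 103.5]
force: [0.1, 0.5, -2.6]
grip_width: 0.0498
grasp_force: 25.0
```

```bash
python3 go.py .5916 .2104 .105 103.5
```

```text
t 18.9167 yaw 103.5 shift [0.0025 0.002  0.2541] turn [ 0.0002  0.0003 -0.0002] rows 1.8282869425397812 0.010607093551055699
```

Request:
servo_tool:
  series:
    - [[0.002,0.002,0.04,0,0,0,0.3],[0.002,0.002,0.1,0,0,0,0.3],[0.002,0.002,0.16,0,0,0,0.3],[0.002,0.002,0.2,0,0,0,0.3],[0.002,0.002,0.227,0,0,0,0.3],[0.002,0.002,0.241,0,0,0,0.3],[0.002,0.002,0.248,0,0,0,0.3],[0.002,0.002,0.253,0,0,0,0.3],[0.002,0.002,0.256,0,0,0,0.3],[0.002,0.002,0.259,0,0,0,0.3],[0.002,0.002,0.262,0,0,0,0.3]]

```text
time_s: 19.83
tool_pos: [0.5925, 0.2117, 0.1042]
tool_rot: [179.9, 0.0, 103.5]
force: [-3.5, -1.2, 10.1]
grip_width: 0.0492
grasp_force: 25.0
```

Request:
servo_tool:
  series:
    - [[0,0,0,0,0,0,0.7],[0,0,0.0,0,0,0,0.9],[0,0,0.0,0,0,0,1],[0,0,0.0,0,0,0,1],[0,0,0.0,0,0,0,1],[0,0,-0.03,0,0,0,1],[0,0,-0.1,0,0,0,1],[0,0,-0.2,0,0,0,1],[0,0,-0.3,0,0,0,1],[0,0,-0.4,0,0,0,1],[0,0,-0.47,0,0,0,1],[0,0,-0.49,0,0,0,1]]

```text
time_s: 20.83
tool_pos: [0.5932, 0.2124, 0.254]
tool_rot: [179.6, -0.0, 103.5]
force: [0.4, 1.1, 0.1]
grip_width: 0.0873
grasp_force: 0.0
```

```bash
python3 - <<'E'
from h import *
c=cam("scene"); m=comp(c,(412,170),"white"); p=pts(c)[m]; q=p[(p[:,2]>.08)&(p[:,2]<.125)]; print(len(q),circ(q),p[:,2].max())
E
python3 go.py .3265 .3175 .25 r
```

```text
336 (array([0.59151811, 0.21144758]), np.float64(0.0013784728751540488)) 0.16345251715842757
t 20.8833 yaw 134.2 shift [ 0.5488 -0.7819  0.0057] turn [ 0.0019  0.0004 -0.1705] rows 6.872276942748572 4.2864781495259425
```

Mayo is placed. Next is relish.

Request:
servo_tool:
  series:
    - [[0.03,-0.04,0,0,0,-0.02,1],[0.08,-0.12,0,0,0,-0.04,1],[0.15,-0.22,0,0,0,-0.07,1],[0.23,-0.32,0,0,0,-0.1,1],[0.3,-0.43,0,0,0,-0.13,1],[0.38,-0.54,0,0,0,-0.15,1],[0.45,-0.64,0,0,0,-0.17,1],[0.51,-0.73,0,0,0,-0.17,1],[0.54,-0.77,0,0,0,-0.17,1],[0.549,-0.782,0,0,0,-0.17,1],[0.549,-0.782,0,0,0,-0.17,1],[0.549,-0.782,0,0,0,-0.17,1]]

```text
time_s: 21.88
tool_pos: [0.3261, 0.3155, 0.2485]
tool_rot: [-180.0, 0.0, 134.0]
force: [0.4, -0.2, -0.2]
grip_width: 0.0873
grasp_force: 0.0
```

```bash
python3 go.py .3265 .3175 .0965 r
```

```text
t 21.8833 yaw 134.2 shift [0.0041 0.0058 0.5067] turn [-0.0001  0.0001 -0.001 ] rows 3.645853370722448 0.02458853597280618
```

Request:
servo_tool:
  series:
    - [[0.003,0.004,0.03,0,0,0,1],[0.003,0.004,0.1,0,0,0,1],[0.003,0.004,0.2,0,0,0,1],[0.003,0.004,0.3,0,0,0,1],[0.003,0.004,0.39,0,0,0,1],[0.003,0.004,0.45,0,0,0,1],[0.003,0.004,0.49,0,0,0,1],[0.003,0.004,0.504,0,0,0,1],[0.003,0.004,0.504,0,0,0,1],[0.003,0.004,0.504,0,0,0,1]]

```text
time_s: 22.72
tool_pos: [0.3257, 0.3181, 0.0977]
tool_rot: [-180.0, -0.1, 134.1]
force: [-0.1, 0.5, -0.7]
grip_width: 0.0873
grasp_force: 0.0
```

```bash
python3 go.py .3265 .3175 .0965 r
```

```text
t 22.7167 yaw 134.2 shift [-0.0033  0.0005  0.004 ] turn [-0.     -0.0005 -0.0008] rows 0.0374586644589719 0.023779708893095296
```

Request:
servo_tool:
  series:
    - [[-0.002,0,0.002,0,0,0,0.3],[-0.002,0,0.002,0,0,0,0.3],[-0.002,0,0.002,0,0,0,0.3],[-0.002,0,0.002,0,0,0,0.3],[-0.002,0,0.002,0,0,0,0.3],[-0.002,0,0.002,0,0,0,0.3],[-0.002,0,0.002,0,0,0,0.3],[-0.002,0,0.002,0,0,0,0.3],[-0.002,0,0.002,0,0,0,0.3],[-0.002,0,0.002,0,0,0,0.3]]
  grip_force: 25

```text
time_s: 23.55
tool_pos: [0.326, 0.3177, 0.0972]
tool_rot: [180.0, 0.0, 134.1]
force: [1.1, 0.6, 1.1]
grip_width: 0.0492
grasp_force: 25.0
```

```bash
python3 go.py .6324 .0395 .29 103.5
```

```text
t 23.55 yaw 103.5 shift [-1.3769  0.0884 -0.6424] turn [ 0.0002 -0.      0.17  ] rows 10.94894698240231 4.274437147612546
```

Request:
servo_tool:
  series:
    - [[0,0,-0.03,0,0,0,0.3],[0,0,-0.1,0,0,0,0.3],[0,0,-0.2,0,0,0,0.3],[0,0,-0.31,0,0,0,0.3],[-0.01,0,-0.42,0,0,0.0,0.3],[-0.05,0.003,-0.52,0,0,0.02,0.3],[-0.11,0.007,-0.6,0,0,0.04,0.3],[-0.19,0.012,-0.64,0,0,0.06,0.3],[-0.28,0.018,-0.643,0,0,0.09,0.3],[-0.38,0.024,-0.643,0,0,0.12,0.3],[-0.49,0.031,-0.643,0,0,0.15,0.3],[-0.6,0.038,-0.643,0,0,0.17,0.3]]

```text
time_s: 24.55
tool_pos: [0.4595, 0.1953, 0.2904]
tool_rot: [-180.0, 0.0, 103.3]
force: [-0.9, 0.4, -0.9]
grip_width: 0.0492
grasp_force: 25.0
```

```bash
python3 go.py .6324 .0395 .29 103.5
```

```text
t 24.55 yaw 103.5 shift [-0.6378  0.4413  0.0019] turn [-0.      0.0003 -0.0011] rows 5.579765987350203 0.029296472563715655
```

Request:
servo_tool:
  series:
    - [[-0.08,0.055,0,0,0,0,0.3],[-0.16,0.11,0,0,0,0,0.3],[-0.25,0.173,0,0,0,0,0.3],[-0.34,0.235,0,0,0,0,0.3],[-0.43,0.3,0,0,0,0,0.3],[-0.51,0.353,0,0,0,0,0.3],[-0.57,0.394,0,0,0,0,0.3],[-0.615,0.426,0,0,0,0,0.3],[-0.638,0.441,0,0,0,0,0.3],[-0.638,0.441,0,0,0,0,0.3],[-0.638,0.441,0,0,0,0,0.3]]

```text
time_s: 25.47
tool_pos: [0.6318, 0.0418, 0.2899]
tool_rot: [-179.9, -0.1, 103.5]
force: [-0.6, 0.5, -1.7]
grip_width: 0.0494
grasp_force: 25.0
```

```bash
python3 go.py .6324 .0395 .18 103.5
```

```text
t 25.4667 yaw 103.5 shift [-0.0083  0.0006  0.3664] turn [-0.0004 -0.0004  0.0002] rows 2.6365438278331808 0.01524745641393112
```

Request:
servo_tool:
  series:
    - [[-0.004,0,0.02,0,0,0,0.3],[-0.006,0,0.07,0,0,0,0.3],[-0.006,0,0.14,0,0,0,0.3],[-0.006,0,0.22,0,0,0,0.3],[-0.006,0,0.29,0,0,0,0.3],[-0.006,0,0.34,0,0,0,0.3],[-0.006,0,0.366,0,0,0,0.3],[-0.006,0,0.366,0,0,0,0.3],[-0.006,0,0.366,0,0,0,0.3]]

```text
time_s: 26.22
tool_pos: [0.6327, 0.0399, 0.1808]
tool_rot: [180.0, 0.0, 103.6]
force: [0.4, 0.1, -0.7]
grip_width: 0.0493
grasp_force: 25.0
```

```bash
python3 go.py .6324 .0395 .105 103.5
```

```text
t 26.2167 yaw 103.5 shift [-0.0011 -0.0013  0.2525] turn [0.0001 0.0001 0.0004] rows 1.8168828974592353 0.0091665342173453
```

Request:
servo_tool:
  series:
    - [[0,-0.001,0.04,0,0,0,0.3],[0,-0.001,0.1,0,0,0,0.3],[0,-0.001,0.16,0,0,0,0.3],[0,-0.001,0.2,0,0,0,0.3],[0,-0.001,0.226,0,0,0,0.3],[0,-0.001,0.24,0,0,0,0.3],[0,-0.001,0.247,0,0,0,0.3],[0,-0.001,0.252,0,0,0,0.3],[0,-0.001,0.255,0,0,0,0.3],[0,-0.001,0.258,0,0,0,0.3],[0,-0.001,0.261,0,0,0,0.3]]

```text
time_s: 27.13
tool_pos: [0.6336, 0.0394, 0.1042]
tool_rot: [179.9, 0.1, 103.5]
force: [-2.2, -0.8, 10.2]
grip_width: 0.0493
grasp_force: 25.0
```

Request:
servo_tool:
  series:
    - [[0,0,0,0,0,0,0.7],[0,0,0.0,0,0,0,0.9],[0,0,0.0,0,0,0,1],[0,0,0.0,0,0,0,1],[0,0,0.0,0,0,0,1],[0,0,-0.03,0,0,0,1],[0,0,-0.1,0,0,0,1],[0,0,-0.2,0,0,0,1],[0,0,-0.3,0,0,0,1],[0,0,-0.4,0,0,0,1],[0,0,-0.48,0,0,0,1],[0,0,-0.52,0,0,0,1]]

```text
time_s: 28.13
tool_pos: [0.634, 0.0398, 0.2624]
tool_rot: [179.7, 0.1, 103.5]
force: [1.1, -0.2, 0.8]
grip_width: 0.0867
grasp_force: 0.0
```

Run:
```python
from h import *
c=cam("scene"); P=pts(c)
for k,s in(("red",(381,180)),("yellow",(306,200)),("white",(412,170)),("green",(345,190))):
    p=P[comp(c,s,k)]; q=p[(p[:,2]>.08)&(p[:,2]<.125)]; print(k,len(q),circ(q),p[:,2].max())
save("end.png",cv2.resize(c["frame"][60:300,180:500],None,fx=2,fy=2))
```

```text
red 382 (array([0.61063438, 0.12503675]), np.float64(0.002601656139878165)) 0.16413204584175334
yellow 404 (array([ 0.6523174 , -0.04390465]), np.float64(0.001189760209567945)) 0.1647667726074582
white 339 (array([0.5916608 , 0.21169646]), np.float64(0.0014529035347611297)) 0.16239412505205886
green 384 (array([0.63242979, 0.04016591]), np.float64(0.0012783100914618487)) 0.16227810382190766
```

View pics/end.png

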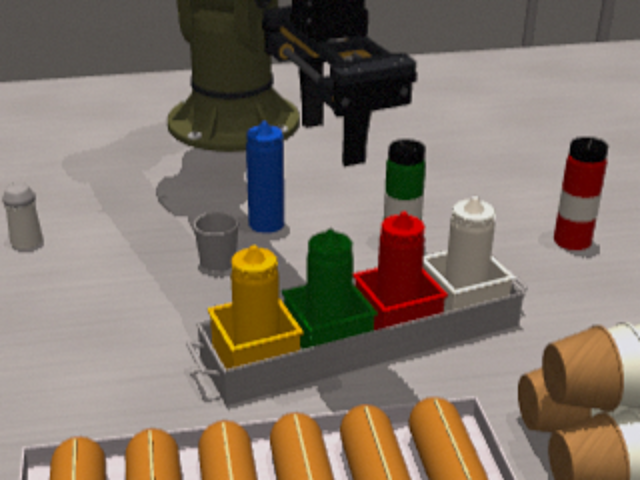

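All four bottles stand upright in their own bins: yellow (256,295), green (330,275), red (402,255) and white (471,240). Both soaps are still standing and the gripper is clear.

```bash
python3 -c "
from cell import env; print(env.sign_off())"
```

```text
the job is handed in; nothing more can be done
None
```

I set all four sauce bottles upright in their own-colour bins, within about 3 mm of centre by camera, left both soaps standing where they were, and handed the job in at about 28 s of the 88 s allowed; the sign-off returned no verdict.

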